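# Touch three stops off on a gearbox housing and clamp it for drilling

## Task

The gearbox housing has been lined up by hand on the drilling fixture. Without shifting it, push each of the three red-knobbed stop rods in until it just touches the housing: first the two against its long far side, then the one at its right-hand end. Then swing the toggle clamp's red handle fully upright so that its pad holds the housing down, leave all three rods touching, and do not disturb the other things on the bench.

Things in the scene. Friction and masses are not known exactly. Their poses are not given: they have to be found in the camera images.
- fixture: Drilling fixture, fixed to the bench: aluminium plate 172 x 272 x 15 mm with three blue stop blocks, a rubber rest pad 2 mm thick and a steel toggle clamp. Origin on the bench below the middle of the pad. x points from the robot's side to the far side (two stops stand there), y left to the clamp, z up; stop_end is at the -y end. It stands turned by up to 15 degrees.
- housing: Die-cast aluminium gearbox housing, about 0.92 kg, loose on the rubber pad: upright flat sides, 84 (x) x 120 (y) x 50 mm high, plus a round boss 14 mm high on top towards -y. Origin: centre of its underside, 17 mm above the bench; axes as the fixture's but for up to 3 degrees and 7 mm. Far long side at x +42 mm, right-hand end at y -60 mm. Sideways pushes above about 7 N shift it.
- corner_a (a point): Upper far left corner of the housing (x +42, y +60, z +50 mm in the housing's frame).
- corner_b (a point): Upper near right corner of the housing (x -42, y -60, z +50 mm in the housing's frame).
- stop_left (a joint): Slide of the left of the two stops on the far side, m: 0 pulled out, grows as the rod is pushed in along the fixture's -x towards the housing, ends at 0.040. The rod needs about 2 N to slide and stays where it is left.
- stop_left_knob (a point): Centre of the outer flat face (to push on) of the left far stop's red knob: 26 mm across, 12 mm long, on the outer end of a steel rod 10 mm thick. Axis level along the fixture's x, 46 mm above the bench, 40 mm left (+y) of the fixture's origin. Its blue block is 24 mm long, 26 mm wide, top 63 mm above the bench.
- stop_left_tip (a point): Centre of the round inner end (ball of 5 mm radius) of the left far stop's rod; 75 mm inward of its knob face. It touches when this point is 5 mm from the housing's side; at the start it is 5 to 35 mm clear.
- stop_right (a joint): Slide of the right of the two far stops (40 mm to the right, -y, of the fixture's origin), as for stop_left.
- stop_right_knob (a point): Centre of the outer flat face of the right far stop's red knob; same sizes as the left one.
- stop_right_tip (a point): Centre of the round inner end (5 mm radius) of the right far stop's rod.
- stop_end (a joint): Slide of the stop at the right-hand end, m: 0 pulled out, grows as the rod is pushed in along the fixture's +y towards the housing, ends at 0.040; about 2 N.
- stop_end_knob (a point): Centre of the outer flat face of the end stop's red knob; the rod lies along the fixture's y at x = 0, 46 mm above the bench; same sizes as the others. The knob faces -y.
- stop_end_tip (a point): Centre of the round inner end (5 mm radius) of the end stop's rod.
- clamp_handle (a joint): Angle of the toggle clamp's handle, rad: 0 open, lying outward to the fixture's +y and raised only 21 degrees above level; 1.20 upright, with the pad pressing on the housing. It turns about a level axis along the fixture's x through x 0, y +112 mm, 86 mm above the bench. Swings with 3 to 5 N at the tip and stays where it is left; a last push of about 10 N seats the pad.
- clamp_handle_tip (a point): Middle of the rounded end of the handle's red grip (a round bar 16 mm thick, 70 mm long), 97 mm from the handle's axis; the grip ends 8 mm beyond this point. Open, it is 203 mm to the left of the fixture's origin, 121 mm above the bench.
- clamp_arm: The clamp's steel arm with a black rubber pad. Open, it stands upright to 160 mm above the bench over the housing's left end; as the handle comes upright it swings down to the right, ending level over the left half of the housing with the pad pressing on its top.
- housing_waiting: A second housing waiting on the bench: leave it alone.
- coupling: Black drive coupling, 32 mm across, 20 mm high, standing on the far left corner of the fixture's plate: leave it alone.
- blender_jar: Clear blender jar with black handle, 190 mm high: leave it alone.
- screwdriver: Yellow-handled screwdriver lying on the bench: leave it alone.
- oil_can: Green oil can, 120 mm high: leave it alone.
- jar_base: Black round jar base, 100 mm across, 45 mm high: leave it alone.
- nylon_gear: White nylon gear, 58 mm across: leave it alone.
Things that resemble listed ones, but are neither listed nor needed, are in the scene too. Leave any blue, orange or pink look-alike of the housing alone.

How it is judged:
By the outcome, as a careful person would: the job done as asked, in the order asked, and still so for the second after the job is handed in, with the robot touching nothing.
It also fails if it takes over 67 s, if anything falls off the work surface, if the arm or the gripper's body presses on something with over 40 N, if the wrist force passes 120 N, or if a joint passes its speed limit or range.

## Robot

A 7-joint arm with a two-finger parallel gripper is mounted at the origin on the work surface. World frame = base frame: x ahead of the robot, y to its left, z up, the work surface at z = 0. Lengths are in m, angles in rad, forces in N, time in s.
With the tool pointing down it reaches from about 0.4 to 0.85 m from the base axis. Payload 10.4 kg.
Tool frame: the origin (TCP) lies at the very end of the fingers, on their centre line; the grasp point (between the pads) lies 19 mm behind it; z points along the fingers, y is the line along which they close (so a half turn about z gives the same grasp; the last joint's range is limited). The gripper opens to 87 mm and grips with 3 to 60 N. Pads are 19 mm wide; open, the fingers measure 117 mm over their backs; the gripper's body (75 mm by 190 mm) begins 51 mm behind the grasp point.
Start: joints at [-1.293, 0.332, -0.065, 1.46, 0.022, 1.35, -0.088], TCP at [0.185, 0.597, 0.223] pointing down, gripper open.
Joint ranges: [-2.6, 2.6], [-0.5, 2.12], [-1.47, 1.34], [0.16, 2.42], [-1.27, 4.41], [0.06, 2.06], [-2.6, 2.6]. Speed limits (rad/s): [2.22, 2.22, 2.79, 2.79, 3.14, 3.14, 3.14].

## Interface

Orientations are given as a unit quaternion [x, y, z, w].
In Python, from bench import * gives the robot as it stands.
- The arm moves only by the tool step_arm, never from a script. Its arguments are lists of equal length, an entry for each row: "delta_pos": the shift along the world's x, y, z in units of 25 mm (1.0 is 25 mm), a list of three; "turn": the turn about the world's z in units of 0.12 rad (1.0 is 0.12 rad). In form: {"delta_pos": [[tx, ty, tz], ...], "turn": [turn, ...]}. A call has 1 to 12 rows; each row shifts and turns the commanded pose from where the row before left it; what a row does not reach is not made up. A row lasts 1/10 s, in which the tool goes at most 50 mm and 8.59 degrees, less where a joint would pass 70% of its speed; a pose out of reach is approached as far as the arm can. A call with a number of a shift or a turn outside -1 to 1 is refused whole. A call with a gripper value outside its range is refused whole. "grip" is the closure, from 0 (fully open) to 1 (shut), set as the call begins (left out, the last holds). The fingers move at their own pace and stop on an object; "newtons" is the grip in N (left out, the last holds). Time passes only in rows, so rows that do not move let the fingers close. It gives the time, the measured TCP pose, the force, the opening and the grip force at its end, in the units of the state.
- read_state(): the state, without advancing time (a new reading comes with each control period).
- camera(name): name is "scene" or "side" or "wrist"; returns a dict with "image" (384x512x3 uint8, red, green, blue), "z_map" (384x512 float32, m along the optical axis (not along the pixel's ray), 0 where there is no reading), "mtx" (3x3 intrinsics, pixels), "view" (4x4, takes a point from world to camera coordinates). Camera axes: x right, y up, looking along -z (the intrinsics and any distortion apply to the point x, -y, -z); pixel columns grow to the right and rows downward; lengths in m; the calibration is good to about 2 mm. The wrist camera is an equidistant fisheye: a pixel r from the principal point sees the ray r / f radians off the axis. A picture is of the moment at which its call begins.
- close_job(): hands the job in; it is judged then, once.
The state is a dict: "time": time; "joint_positions": joint angles; "joint_vel": joint speeds; "joint_torque": joint torques, N m; "ee_pos": TCP position; "eef_rot": TCP orientation; "ft_force": force on the tool from outside, world axes, zero at the start; "torque": the same for the moment, N m; "width": finger opening in m; "grip_force": force on a finger pad.
Only numpy, scipy, OpenCV 4.12 (cv2) and the standard library are available. Lean on these libraries where they do the work, as an engineer would, in place of code of your own. Each camera call takes 0.05 s, during which the arm holds its last target. There are 200 camera calls.

## Working session

There is one attempt and no reset: what is moved stays moved. The work goes in short steps, Python scripts to look and compute and a tool call to move; the robot and the scene stay as the last step left them, time stands still between calls to the robot, and variables do not carry over. Pictures are saved under pics/ and viewed, at most 10 in all, crops included, and the job is handed in when it is done.

Besides the shell and the picture viewer there is one more tool, called by a JSON object that holds its "api" and its "payload". step_arm: Moves the arm, as the interface text tells. Shifts and turns lie within -1 to 1; 1 stands for 25 mm of shift or 0.12 rad of turn. Its arguments: {"type":"object","properties":{"delta_pos":{"type":"array"},"turn":{"type":"array"},"grip":{"type":"number"},"newtons":{"type":"number"}},"required":["delta_pos","turn"]}

```bash
ls; mkdir -p pics; python3 - <<'E'
from bench import *
import cv2,numpy as np
s=read_state();print({k:np.round(v,3) for k,v in s.items()})
for n in("scene","side"):
    c=camera(n);np.savez(f"{n}0.npz",**c);cv2.imwrite(f"pics/{n}0.png",cv2.resize(c["image"][...,::-1],(800,600),interpolation=cv2.INTER_CUBIC))
    print(n,c["mtx"],np.round(c["view"],3), np.percentile(c["z_map"],[0,50,100]))
E
```

```text
pics
{'time': np.float64(0.0), 'joint_positions': array([-1.293,  0.333, -0.065,  1.461,  0.022,  1.35 , -0.089]), 'joint_vel': array([-0.001,  0.   ,  0.001, -0.001,  0.002, -0.002,  0.001]), 'joint_torque': array([-1.0000e-03, -6.2325e+01,  2.4000e-02, -3.8991e+01, -6.1000e-02,
        4.0000e-02,  0.0000e+00]), 'ee_pos': array([0.185, 0.597, 0.222]), 'eef_rot': array([ 0.15 ,  0.989, -0.001, -0.   ]), 'ft_force': array([ 0.348,  0.199, -1.196]), 'torque': array([-0.003,  0.017,  0.037]), 'grip_force': np.float64(0.0), 'width': np.float64(0.087)}
scene [[415.27897163   0.         255.79978606]
 [  0.         415.27897163 188.50251672]
 [  0.           0.           1.        ]] [[-0.561  0.828  0.007  0.318]
 [-0.644 -0.443  0.624  0.246]
 [ 0.519  0.345  0.782 -1.701]
 [ 0.     0.     0.     1.   ]] [0.         1.49255061 3.03686786]
side [[358.28245362   0.         249.38788682]
 [  0.         358.28245362 193.67777972]
 [  0.           0.           1.        ]] [[ 0.751 -0.66   0.005 -0.4  ]
 [ 0.357  0.413  0.838 -0.265]
 [-0.555 -0.628  0.546 -1.121]
 [ 0.     0.     0.     1.   ]] [0.         1.42498374 3.96962428]
```

View pics/scene0.png

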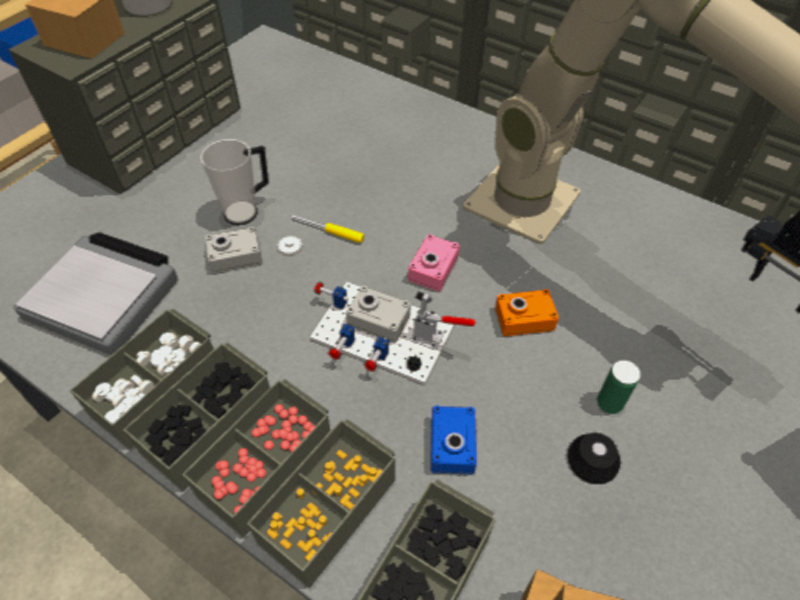

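View pics/side0.png

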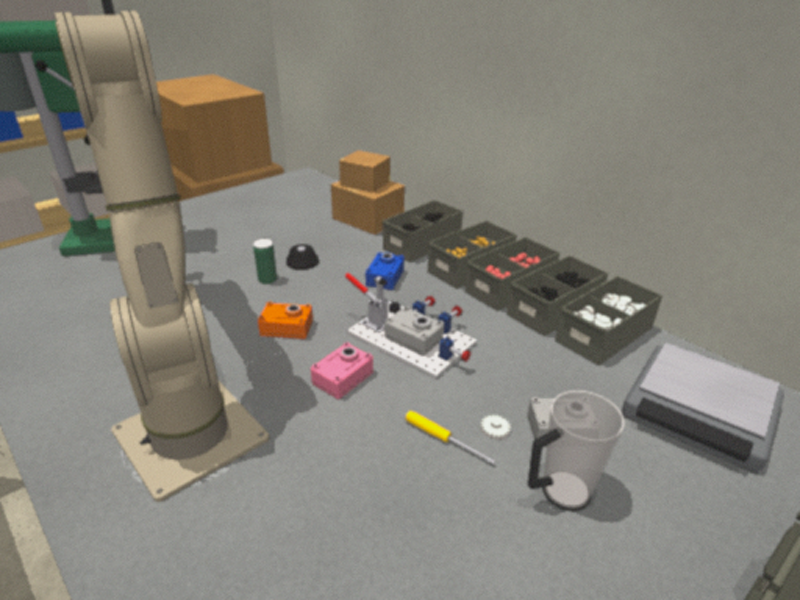

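The scene view shows the knobs (800x600 pixels) at about (319,288) for the end stop, (335,353) for the right and (371,365) for the left. The handle is at (460,321). In the side view the knobs are at (466,355), (456,311) and (429,300), with the handle at (357,284). I'll triangulate these for a coarse fixture pose.

```bash
cat > h.py <<'E'
import cv2,numpy as np
def ray(c,u,v,fish=False):
    M=c["mtx"];x=(u-M[0,2])/M[0,0];y=(v-M[1,2])/M[1,1]
    if fish:
        r=np.hypot(x,y);k=np.sin(r)/max(r,1e-9);d=np.array([x*k,-y*k,-np.cos(r)])
    else: d=np.array([x,-y,-1.])
    R=c["view"][:3,:3];t=c["view"][:3,3];d=R.T@d
    return -R.T@t,d/np.linalg.norm(d)
def plane(c,u,v,z,fish=False):
    o,d=ray(c,u,v,fish);return o+d*(z-o[2])/d[2]
def meet(rs):
    A=0;b=0
    for o,d in rs:
        P=np.eye(3)-np.outer(d,d);A=A+P;b=b+P@o
    p=np.linalg.solve(A,b);return p,[np.linalg.norm((np.eye(3)-np.outer(d,d))@(p-o)) for o,d in rs]
def proj(c,p,fish=False):
    q=c["view"][:3,:3]@p+c["view"][:3,3];x,y,z=q[0],-q[1],-q[2];M=c["mtx"]
    if fish:
        r=np.hypot(x,y);th=np.arctan2(r,z);return np.array([M[0,2]+M[0,0]*th*x/r,M[1,2]+M[1,1]*th*y/r])
    return np.array([M[0,2]+M[0,0]*x/z,M[1,2]+M[1,1]*y/z])
def red(im,s=150):
    h=cv2.cvtColor(im,cv2.COLOR_RGB2HSV);m=((h[...,0]<8)|(h[...,0]>172))&(h[...,1]>s)&(h[...,2]>60)
    n,l,st,ce=cv2.connectedComponentsWithStats(m.astype(np.uint8));return [(st[i].tolist(),ce[i].round(1).tolist()) for i in range(1,n) if st[i][4]>=6]
E
python3 - <<'E'
from h import *
S=np.load("scene0.npz");D=np.load("side0.npz")
print(red(S["image"]));print(red(D["image"]))
f=.64
a=dict(end=((319,288),(466,355)),right=((335,353),(456,311)),left=((371,365),(429,300)))
for k,(p,q) in a.items():
    P,e=meet([ray(S,*(np.array(p)*f)),ray(D,*(np.array(q)*f))]);print(k,P.round(4),np.round(e,4),plane(S,*(np.array(p)*f),.046).round(4),plane(D,*(np.array(q)*f),.046).round(4))
E
```

```text
[([202, 181, 5, 7, 21], [203.5, 183.8]), ([283, 202, 21, 7, 88], [293.1, 204.8]), ([211, 223, 7, 7, 35], [213.9, 225.9]), ([234, 231, 7, 6, 33], [236.9, 233.5]), ([176, 259, 24, 19, 117], [186.8, 268.6]), ([162, 268, 14, 12, 55], [168.5, 273.1]), ([174, 275, 17, 13, 70], [182.9, 281.4]), ([169, 284, 6, 3, 9], [171.8, 285.2]), ([150, 287, 20, 21, 134], [159.5, 299.1]), ([139, 295, 7, 10, 35], [142.3, 299.9]), ([136, 308, 16, 11, 63], [143.1, 313.2]), ([157, 313, 5, 6, 10], [159.0, 315.1])]
[([222, 175, 13, 12, 47], [227.6, 180.6]), ([291, 197, 4, 3, 6], [292.8, 197.7]), ([296, 225, 4, 5, 16], [297.6, 227.2])]
end [ 0.5605 -0.2253  0.0479] [0.0021 0.0021] [ 0.5581 -0.2248  0.046 ] [ 0.5639 -0.2253  0.046 ]
right [ 0.6764 -0.0887  0.047 ] [0.0005 0.0005] [ 0.6755 -0.0888  0.046 ] [ 0.6779 -0.0881  0.046 ]
left [ 0.6589 -0.0094  0.0488] [0.0005 0.0005] [ 0.6572 -0.0102  0.046 ] [ 0.6623 -0.0068  0.046 ]
```

```bash
python3 - <<'E'
from bench import *
from h import *
c=camera("wrist");s=read_state();R=c["view"][:3,:3];o=-R.T@c["view"][:3,3];print(c["mtx"],o,R.round(3),s["ee_pos"])
E
```

```text
[[297.31863964   0.         259.24932085]
 [  0.         297.31863964 195.36477106]
 [  0.           0.           1.        ]] [0.11025211 0.6207854  0.38444715] [[ 0.297  0.955 -0.001]
 [-0.916  0.284 -0.285]
 [-0.272  0.086  0.959]] [0.1850778  0.59667515 0.22195383]
```

{"api": "step_arm", "payload": {"delta_pos": [[0.5,-1,0.3],[0.5,-1,0.3],[0.5,-1,0.3],[0.5,-1,0.3],[0.5,-1,0.3],[0.5,-1,0.3],[0.5,-1,0.3],[0.5,-1,0.3],[0.5,-1,0.3],[0.5,-1,0.3],[0.5,-1,0],[0.5,-1,0]], "turn": [0.4,0.4,0.4,0.4,0.4,0.4,0.4,0.4,0.4,0.4,0,0], "grip": 1}}

```text
time: 1.35
ee_pos: [0.3356, 0.2959, 0.2977]
eef_rot: [-0.09, 0.996, 0.0, 0.0]
ft_force: [0.2, 0.1, -0.5]
width: 0.0026
grip_force: 0.0
```

{"api": "step_arm", "payload": {"delta_pos": [[0.7,-1,-0.1],[0.7,-1,-0.1],[0.7,-1,-0.1],[0.7,-1,-0.1],[0.7,-1,-0.1],[0.7,-1,-0.1],[0.7,-1,-0.1],[0.7,-1,-0.1],[0.7,-1,-0.1],[0.7,-1,-0.1],[0.7,-1,-0.1],[0.7,-1,-0.1]], "turn": [0,0,0,0,0,0,0,0,0,0,0,0]}}

```text
time: 2.55
ee_pos: [0.5456, -0.004, 0.2674]
eef_rot: [-0.09, 0.996, 0.0, -0.0]
ft_force: [-0.1, 0.1, -0.1]
width: 0.0004
grip_force: 0.0
```

{"api": "step_arm", "payload": {"delta_pos": [[0.7,-1,-0.1],[0.7,-1,-0.1],[0.7,-1,-0.1],[0,0,0],[0,0,0],[0,0,0]], "turn": [0,0,0,0,0,0]}}

```text
time: 3.15
ee_pos: [0.5974, -0.077, 0.26]
eef_rot: [-0.09, 0.996, 0.0, -0.0]
ft_force: [-0.0, -0.8, -0.5]
width: 0.0004
grip_force: 0.0
```

```bash
python3 - <<'E'
from bench import *
from h import *
c=camera("wrist");np.savez("w1.npz",**c);s=read_state();print(s["ee_pos"],s["eef_rot"].round(3),s["ft_force"],-c["view"][:3,:3].T@c["view"][:3,3])
im=c["image"]
print(red(im));u,v=proj(c,np.array([.54,-.07,.06]),True);print(u,v)
x0=int(min(max(u-160,0),512-320));y0=int(min(max(v-120,0),384-240));print(x0,y0)
cv2.imwrite("pics/w1.png",cv2.resize(im[y0:y0+240,x0:x0+320,::-1],(800,600),interpolation=cv2.INTER_CUBIC))
E
```

```text
[ 0.59745149 -0.07680049  0.26015641] [-0.09   0.996  0.     0.   ] [ 0.18495635  1.0759463  -0.47500461] [ 0.52036565 -0.09040086  0.42262078]
[([147, 116, 10, 18, 131], [151.3, 125.0]), ([394, 127, 58, 17, 641], [422.6, 135.0]), ([291, 219, 16, 11, 127], [298.5, 224.8]), ([232, 222, 16, 12, 118], [238.9, 227.9])]
272.64617996471725 128.42087570463588
112 8
```

View pics/w1.png

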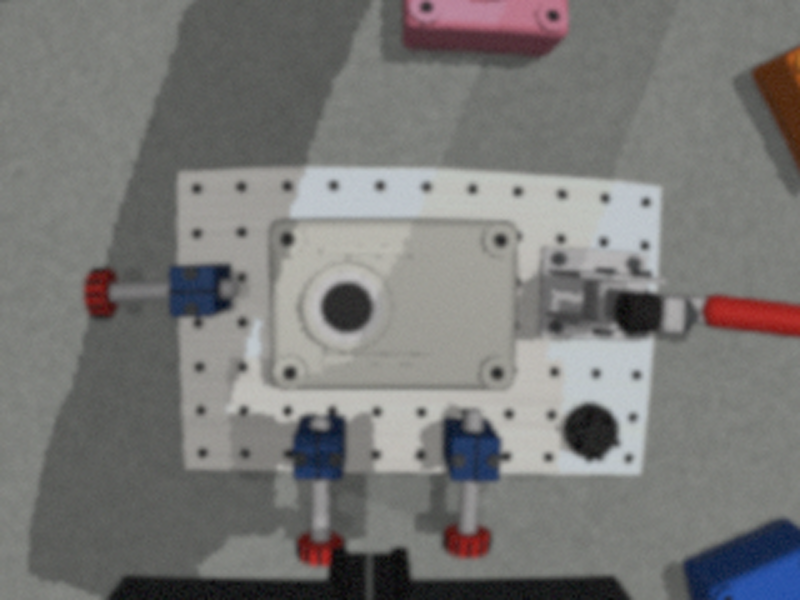

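The wrist crop (2.5x, offset 112,8) shows the plate corners at (178,172), (661,186), (641,473) and (187,470). The housing's top corners are at about (272,221), (516,222), (512,388) and (270,386). The knobs are at (100,293), (320,549) and (468,541), and the rod tips are clear of the housing.

```bash
python3 - <<'E'
from h import *
c=np.load("w1.npz")
g=lambda p,z:plane(c,p[0]/2.5+112,p[1]/2.5+8,z,True)[:2]
P=[g(p,.015) for p in [(178,172),(661,186),(641,473),(187,470)]]   # NR, NL, FL, FR
P=np.array(P);print(P.round(4))
Q=np.array([[-.086,-.136],[-.086,.136],[.086,.136],[.086,-.136]])
def fit(P,Q):
    z=(P-P.mean(0))@[1,1j];w=(Q-Q.mean(0))@[1,1j];k=(np.conj(w)*z).sum();th=np.angle(k)
    R=np.array([[np.cos(th),-np.sin(th)],[np.sin(th),np.cos(th)]]);t=P.mean(0)-R@Q.mean(0);return R,t,th,(P-(Q@R.T+t)),abs(k)/(abs(w)**2).sum()
R,t,th,r,s=fit(P,Q);print("plate centre",t,np.degrees(th),s,r.round(4))
H=np.array([g(p,.067) for p in [(271,220),(517,221),(514,388),(269,386)]])
h=fit(H,np.array([[-.042,-.06],[-.042,.06],[.042,.06],[.042,-.06]]));print("housing",h[1],np.degrees(h[2]),h[4],h[3].round(4))
# knobs in the plate frame
for n,p,z in [("end",(151.3,125),.05),("left",(298.5,224.8),.05),("right",(238.9,227.9),.05),("tipgrip",(394+57,137),.121)]:
    w=plane(c,*p,z,True)[:2];print(n,w.round(4),(R.T@(w-t)).round(4))
print("handle/tip pixels", [ (R.T@(g(p,.046)-t)).round(4) for p in [(240,288),(320,420),(473,412)]])
print("housing in plate",R.T@(h[1]-t))
E
```

```text
[[ 0.4911 -0.2014]
 [ 0.4456  0.0649]
 [ 0.6129  0.0934]
 [ 0.6592 -0.1723]]
plate centre [ 0.55220584 -0.05385715] 9.781207900825198 0.991348201645174 [[ 0.0005  0.0011]
 [ 0.0013 -0.0007]
 [-0.001  -0.0014]
 [-0.0008  0.001 ]]
housing [ 0.54119677 -0.07400965] 10.077805065000101 0.9799598976635924 [[ 0.0016  0.0021]
 [ 0.0012 -0.0012]
 [-0.0013 -0.0004]
 [-0.0015 -0.0006]]
end [ 0.5605 -0.2252] [-0.021  -0.1703]
left [ 0.6607 -0.0103] [0.1143 0.0245]
right [ 0.6795 -0.0892] [ 0.1194 -0.0565]
tipgrip [0.4978 0.1346] [-0.0216  0.1949]
handle/tip pixels [array([-0.0206, -0.0951]), array([ 0.0482, -0.0545]), array([0.043 , 0.0251])]
housing in plate [-0.01427267 -0.01798926]
```

{"api": "step_arm", "payload": {"delta_pos": [[0.92,0.71,0],[0.92,0.71,0],[0.92,0.71,0],[0.92,0.71,0],[0,0,-1],[0,0,-1],[0,0,-1],[0,0,-1],[0,0,-1],[0,0,-1],[0,0,-1],[0,0,0]], "turn": [-0.07,0,0,0,0,0,0,0,0,0,0,0]}}

```text
time: 4.4
ee_pos: [0.6873, -0.0054, 0.0818]
eef_rot: [-0.086, 0.996, 0.0, -0.003]
ft_force: [0.0, 0.8, -0.1]
width: 0.0004
grip_force: 0.0
```

{"api": "step_arm", "payload": {"delta_pos": [[0,0,-1],[0,0,-1],[0,0,0],[0,0,0],[0,0,0]], "turn": [0,0,0,0,0]}}

```text
time: 4.9
ee_pos: [0.6909, -0.0069, 0.0375]
eef_rot: [-0.085, 0.996, 0.0, 0.001]
ft_force: [0.3, 0.5, 0.1]
width: 0.0002
grip_force: 0.0
```

```bash
python3 - <<'E'
from bench import *
from h import *
c=camera("wrist");np.savez("w2.npz",**c);s=read_state();print(s["time"],s["ee_pos"],s["eef_rot"].round(3),s["ft_force"])
cv2.imwrite("pics/w2.png",cv2.resize(c["image"][...,::-1],(800,600),interpolation=cv2.INTER_CUBIC))
E
```

```text
4.95 [ 0.6907983  -0.00693356  0.03729419] [-0.085  0.996  0.     0.001] [ 0.50901125 -0.90256245 -0.17881724]
```

View pics/w2.png

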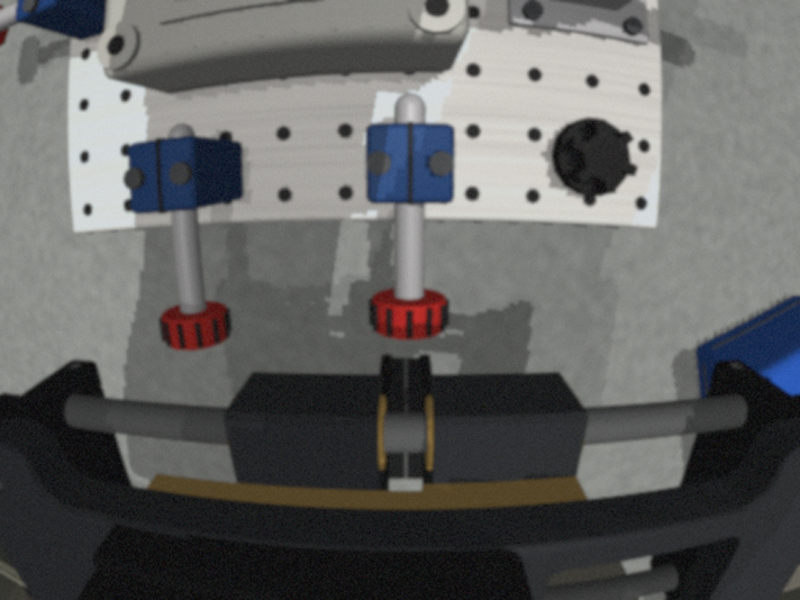

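The fingers (405,365) line up with the left knob (408,313). The rod tip (409,97) is short of the housing's far side. Pushing now.

{"api": "step_arm", "payload": {"delta_pos": [[-0.1,-0.017,0],[-0.1,-0.017,0],[-0.1,-0.017,0],[-0.1,-0.017,0],[-0.1,-0.017,0],[-0.1,-0.017,0],[-0.1,-0.017,0],[0,0,0],[0,0,0]], "turn": [0,0,0,0,0,0,0,0,0]}}

```text
time: 5.85
ee_pos: [0.6719, -0.01, 0.0351]
eef_rot: [-0.085, 0.996, 0.0, -0.0]
ft_force: [-0.2, -0.8, -0.0]
width: 0.0005
grip_force: 0.0
```

```bash
cat > look.py <<'E'
import sys
from bench import *
from h import *
n=sys.argv[1];c=camera("wrist");np.savez(n+".npz",**c);s=read_state();print(s["time"],s["ee_pos"].round(4),s["eef_rot"].round(3),s["ft_force"].round(2))
O=np.array([.5342,-.0732]);a=np.radians(9.8);R=np.array([[np.cos(a),-np.sin(a)],[np.sin(a),np.cos(a)]])
print("tcp in fixture",(R.T@(s["ee_pos"][:2]-O)).round(4));f=R.T@s["ft_force"][:2];print("force fixt",f.round(2))
for st,ce in red(c["image"]): print(st,ce,(R.T@(plane(c,*ce,.05,True)[:2]-O)).round(4))
if len(sys.argv)>2:
    x,y,w,h=map(int,sys.argv[2:6]);cv2.imwrite(f"pics/{n}.png",cv2.resize(c["image"][y:y+h,x:x+w,::-1],(800,int(800*h/w)),interpolation=cv2.INTER_CUBIC))
E
python3 look.py w3
```

```text
5.9 [ 0.6719 -0.01    0.035 ] [-0.085  0.996  0.    -0.   ] [ 0.46 -0.5   0.2 ]
tcp in fixture [0.1465 0.0388]
force fixt [ 0.36 -0.57]
[505, 0, 7, 2, 10] [508.6, 0.3] [-0.0222  0.2043]
[238, 209, 47, 35, 991] [261.1, 226.1] [0.1293 0.0405]
[107, 224, 40, 32, 754] [127.7, 240.3] [ 0.1396 -0.0378]
```

{"api": "step_arm", "payload": {"delta_pos": [[-0.04,-0.007,0],[-0.04,-0.007,0],[-0.04,-0.007,0],[-0.04,-0.007,0],[0,0,0]], "turn": [0,0,0,0,0]}}

```text
time: 6.4
ee_pos: [0.668, -0.0107, 0.035]
eef_rot: [-0.085, 0.996, 0.0, -0.0]
ft_force: [1.1, 0.7, 0.2]
width: 0.0005
grip_force: 0.6
```

```bash
python3 look.py w4 180 0 200 150
```

```text
6.45 [ 0.668  -0.0107  0.0351] [-0.085  0.996  0.    -0.   ] [ 1.03  0.66 -1.04]
tcp in fixture [0.1425 0.0388]
force fixt [1.12 0.48]
[498, 0, 14, 10, 108] [505.5, 3.8] [-0.0222  0.2003]
[238, 210, 47, 34, 999] [261.1, 226.3] [0.1254 0.0405]
[108, 230, 40, 31, 721] [129.0, 245.8] [ 0.1392 -0.0376]
```

View pics/w4.png

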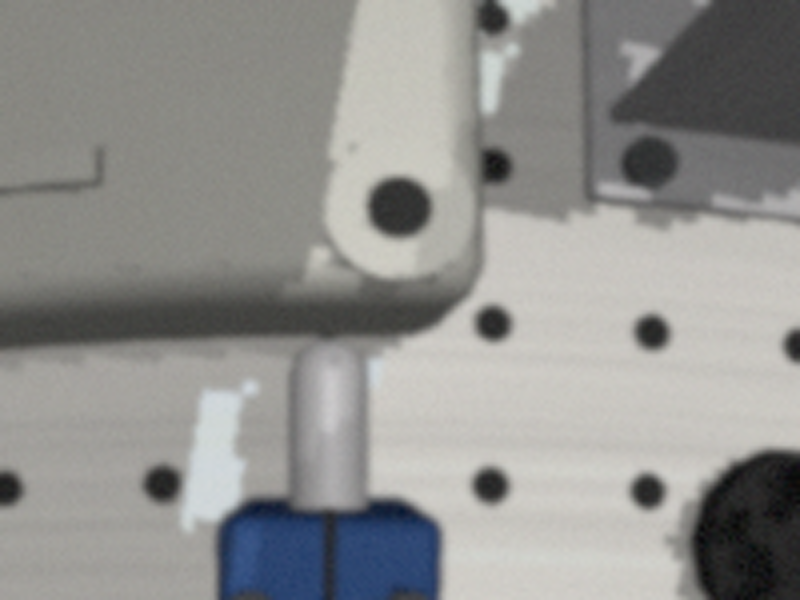

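The left rod tip (330,342) is about 4 mm short of the housing's side. I'll creep in from here.

{"api": "step_arm", "payload": {"delta_pos": [[-0.04,-0.007,0],[-0.04,-0.007,0],[0,0,0]], "turn": [0,0,0]}}

```text
time: 6.75
ee_pos: [0.666, -0.011, 0.0351]
eef_rot: [-0.085, 0.996, 0.0, -0.0]
ft_force: [1.1, 0.1, -1.2]
width: 0.0004
grip_force: 0.6
```

{"api": "step_arm", "payload": {"delta_pos": [[-0.02,-0.003,0],[0,0,0]], "turn": [0,0]}}

```text
time: 6.95
ee_pos: [0.6656, -0.011, 0.0351]
eef_rot: [-0.085, 0.996, 0.0, 0.0]
ft_force: [1.3, 1.1, -1.4]
width: 0.0009
grip_force: 0.8
```

{"api": "step_arm", "payload": {"delta_pos": [[-0.016,-0.003,0],[0,0,0]], "turn": [0,0]}}

```text
time: 7.15
ee_pos: [0.6654, -0.0111, 0.0351]
eef_rot: [-0.085, 0.996, 0.0, 0.0]
ft_force: [3.0, 0.4, -1.8]
width: 0.0003
grip_force: 1.5
```

```bash
python3 look.py w5 220 40 100 75
```

```text
7.2 [ 0.6654 -0.0111  0.0351] [-0.085  0.996  0.     0.   ] [ 3.04  0.63 -1.27]
tcp in fixture [0.1399 0.0388]
force fixt [3.11 0.11]
[498, 0, 14, 15, 156] [505.9, 6.5] [-0.0228  0.2003]
[238, 210, 47, 34, 1000] [261.1, 226.2] [0.1228 0.0405]
[109, 234, 40, 26, 627] [129.8, 248.1] [ 0.1381 -0.0374]
```

View pics/w5.png

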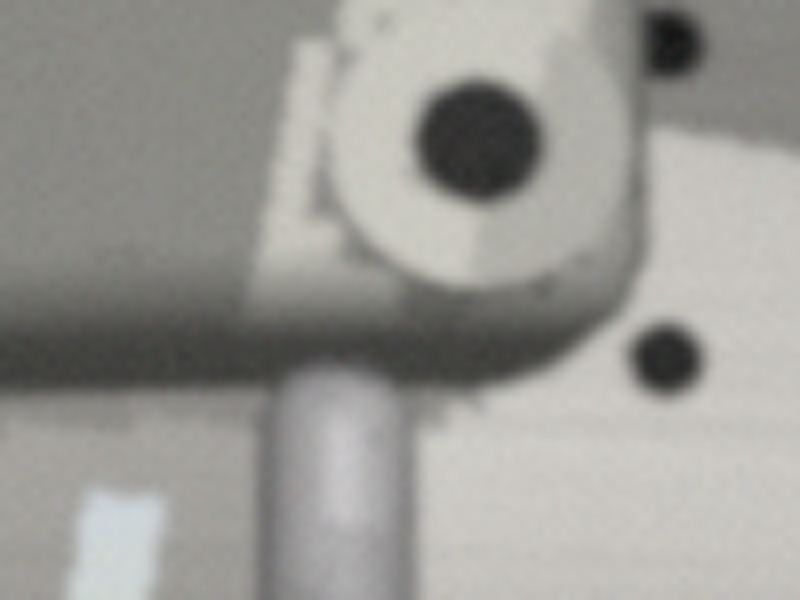

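Force rose and the tip (340,370) now overlaps the side's dark strip. I'll make one tiny confirming step.

{"api": "step_arm", "payload": {"delta_pos": [[-0.01,-0.002,0],[0,0,0]], "turn": [0,0]}}

```text
time: 7.4
ee_pos: [0.6653, -0.0111, 0.0351]
eef_rot: [-0.085, 0.996, 0.0, 0.0]
ft_force: [5.0, 1.3, -3.1]
width: -0.0
grip_force: 2.3
```

Contact on the left rod is confirmed at about 3 N above the sliding friction. Moving to the right far knob.

{"api": "step_arm", "payload": {"delta_pos": [[0.4,0.07,0],[0.4,0.07,0],[0.4,0.07,0],[0,0,0],[0.134,-0.777,0],[0.134,-0.777,0],[0.134,-0.777,0],[0.134,-0.777,0],[0,0,0],[0,0,0]], "turn": [0,0,0,0,0,0,0,0,0,0]}}

```text
time: 8.4
ee_pos: [0.7077, -0.085, 0.035]
eef_rot: [-0.084, 0.996, 0.0, -0.0]
ft_force: [0.8, 0.4, -1.5]
width: 0.0007
grip_force: 0.0
```

```bash
python3 look.py w6
```

```text
8.45 [ 0.708  -0.0835  0.035 ] [-0.085  0.996  0.    -0.   ] [ 1.04  0.9  -0.43]
tcp in fixture [ 0.1695 -0.0398]
force fixt [1.18 0.71]
[384, 161, 42, 27, 752] [404.1, 174.4] [0.1227 0.0396]
[238, 190, 48, 32, 978] [261.6, 205.7] [ 0.1403 -0.0391]
```

{"api": "step_arm", "payload": {"delta_pos": [[-0.118,-0.02,0],[-0.118,-0.02,0],[-0.118,-0.02,0],[-0.118,-0.02,0],[-0.118,-0.02,0],[-0.118,-0.02,0],[-0.118,-0.02,0],[-0.118,-0.02,0],[0,0,0]], "turn": [0,0,0,0,0,0,0,0,0]}}

```text
time: 9.35
ee_pos: [0.6844, -0.0878, 0.0351]
eef_rot: [-0.085, 0.996, 0.0, -0.0]
ft_force: [-0.2, 0.6, 0.1]
width: 0.0002
grip_force: 0.0
```

```bash
python3 look.py w7
```

```text
9.4 [ 0.6844 -0.088   0.0351] [-0.085  0.996 -0.    -0.   ] [ 0.31 -0.27 -0.18]
tcp in fixture [ 0.1455 -0.0401]
force fixt [ 0.26 -0.32]
[47, 0, 34, 34, 706] [61.2, 16.3] [ 0.0028 -0.1539]
[377, 199, 41, 30, 760] [396.6, 214.3] [0.1225 0.0393]
[236, 209, 47, 35, 1000] [258.7, 226.0] [ 0.1283 -0.0395]
```

{"api": "step_arm", "payload": {"delta_pos": [[-0.04,-0.007,0],[-0.04,-0.007,0],[-0.04,-0.007,0],[0,0,0]], "turn": [0,0,0,0]}}

```text
time: 9.8
ee_pos: [0.6817, -0.0885, 0.0351]
eef_rot: [-0.085, 0.996, -0.0, 0.0]
ft_force: [1.4, -0.4, 0.9]
width: 0.0003
grip_force: 0.7
```

```bash
python3 look.py w8 180 20 160 120
```

```text
9.85 [ 0.6817 -0.0885  0.0351] [-0.085  0.996 -0.    -0.   ] [ 1.52 -0.24 -0.53]
tcp in fixture [ 0.1428 -0.0401]
force fixt [ 1.45 -0.49]
[46, 0, 35, 38, 775] [61.5, 18.4] [ 0.0016 -0.1537]
[377, 203, 41, 31, 766] [396.3, 218.6] [0.1224 0.0393]
[236, 209, 47, 35, 989] [259.2, 226.1] [ 0.1256 -0.0394]
```

View pics/w8.png

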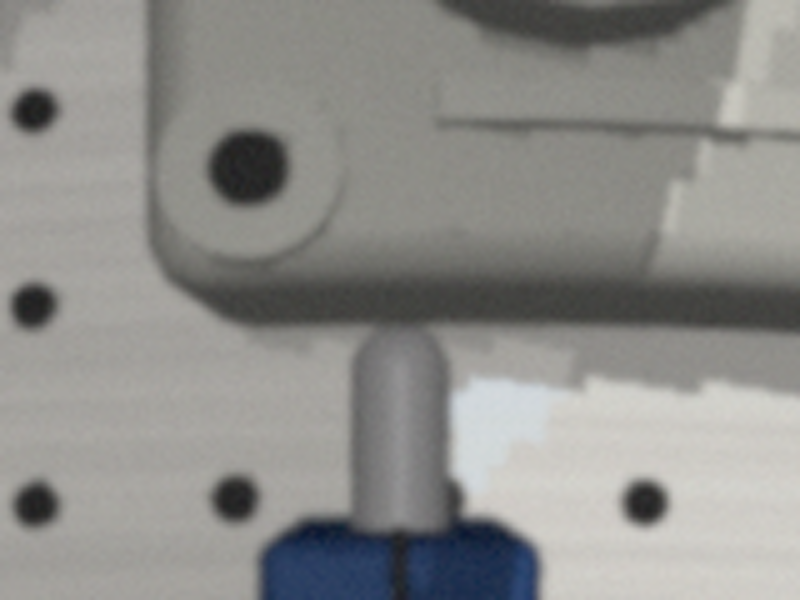

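The right rod tip (400,322) has just reached the lower edge line, so it needs about 1 mm more.

{"api": "step_arm", "payload": {"delta_pos": [[-0.024,-0.004,0],[0,0,0]], "turn": [0,0]}}

```text
time: 10.05
ee_pos: [0.6812, -0.0886, 0.0351]
eef_rot: [-0.085, 0.996, -0.0, 0.0]
ft_force: [2.9, -0.1, 0.4]
width: 0.0006
grip_force: 0.9
```

{"api": "step_arm", "payload": {"delta_pos": [[-0.012,-0.002,0],[0,0,0]], "turn": [0,0]}}

```text
time: 10.25
ee_pos: [0.6809, -0.0886, 0.0351]
eef_rot: [-0.085, 0.996, -0.0, 0.0]
ft_force: [2.2, -1.1, -1.4]
width: 0.0002
grip_force: 0.9
```

{"api": "step_arm", "payload": {"delta_pos": [[-0.012,-0.002,0],[0,0,0]], "turn": [0,0]}}

```text
time: 10.45
ee_pos: [0.6806, -0.0886, 0.0351]
eef_rot: [-0.085, 0.996, -0.0, -0.0]
ft_force: [2.0, -0.6, -0.6]
width: 0.0004
grip_force: 0.9
```

{"api": "step_arm", "payload": {"delta_pos": [[-0.012,-0.002,0],[0,0,0]], "turn": [0,0]}}

```text
time: 10.65
ee_pos: [0.6803, -0.0886, 0.0351]
eef_rot: [-0.085, 0.996, -0.0, 0.0]
ft_force: [2.0, -0.8, 0.2]
width: 0.0006
grip_force: 0.9
```

{"api": "step_arm", "payload": {"delta_pos": [[-0.012,-0.002,0],[0,0,0]], "turn": [0,0]}}

```text
time: 10.85
ee_pos: [0.68, -0.0886, 0.0351]
eef_rot: [-0.085, 0.996, 0.0, 0.0]
ft_force: [1.6, -0.9, -0.6]
width: 0.0006
grip_force: 0.9
```

```bash
python3 look.py w9 180 20 160 120
```

```text
10.9 [ 0.68   -0.0886  0.0351] [-0.085  0.996  0.    -0.   ] [ 1.38 -0.44 -0.66]
tcp in fixture [ 0.1411 -0.04  ]
force fixt [ 1.28 -0.67]
[46, 0, 34, 41, 818] [61.3, 20.3] [ 0.001  -0.1536]
[376, 206, 41, 31, 759] [395.4, 221.6] [0.1225 0.0391]
[236, 210, 47, 34, 1000] [258.8, 226.3] [ 0.124  -0.0395]
```

View pics/w9.png

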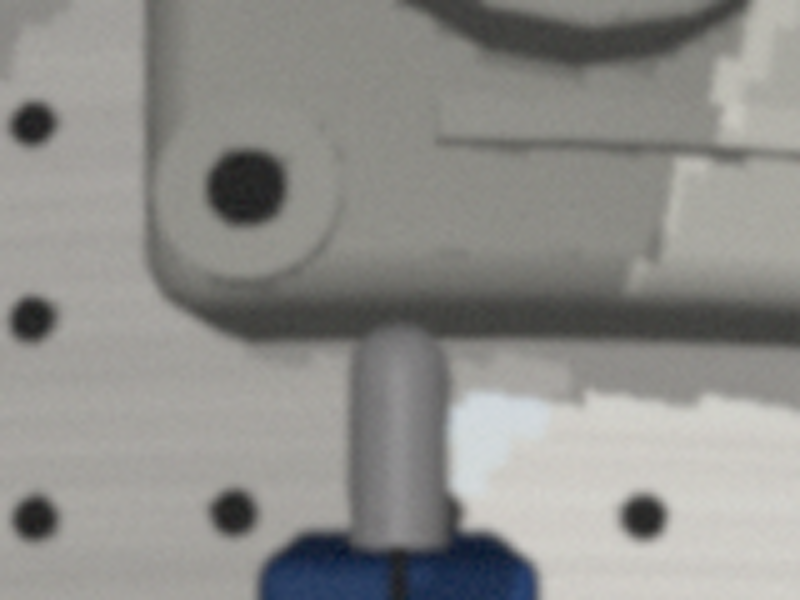

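The right tip (400,324) is 1.7 mm inside the lower edge line (340). The force still reads sliding only, so I'll continue in small steps.

{"api": "step_arm", "payload": {"delta_pos": [[-0.012,-0.002,0],[0,0,0]], "turn": [0,0]}}

```text
time: 11.1
ee_pos: [0.6797, -0.0886, 0.0351]
eef_rot: [-0.085, 0.996, 0.0, 0.0]
ft_force: [2.8, -0.6, 0.6]
width: 0.0004
grip_force: 1.0
```

{"api": "step_arm", "payload": {"delta_pos": [[-0.01,-0.002,0],[0,0,0]], "turn": [0,0]}}

```text
time: 11.3
ee_pos: [0.6796, -0.0886, 0.0351]
eef_rot: [-0.085, 0.996, 0.0, 0.0]
ft_force: [3.6, -1.8, -0.2]
width: 0.0005
grip_force: 1.5
```

{"api": "step_arm", "payload": {"delta_pos": [[-0.008,-0.001,0],[0,0,0]], "turn": [0,0]}}

```text
time: 11.5
ee_pos: [0.6795, -0.0886, 0.0351]
eef_rot: [-0.085, 0.996, -0.0, 0.0]
ft_force: [4.2, -0.3, 0.0]
width: 0.0005
grip_force: 2.1
```

Both far rods are touching. Backing off and rising, and checking the joint room for a -90° turn before the end stop.

{"api": "step_arm", "payload": {"delta_pos": [[0.5,0.085,0],[0.5,0.085,0.3],[0,0,1],[0,0,1],[0,0,1],[0,0,1],[0,0,0]], "turn": [0,0,0,0,0,0,0]}}

```text
time: 12.2
ee_pos: [0.7053, -0.0846, 0.1463]
eef_rot: [-0.085, 0.996, -0.0, 0.002]
ft_force: [-0.4, 1.0, -0.2]
width: 0.0007
grip_force: 0.0
```

```bash
python3 look.py w10; python3 - <<'E'
from bench import *
from h import *
print(read_state()["joint_positions"].round(2))
S=np.load("scene0.npz")
for n,p,z in [("jarbase",(240,213),0.02),("jartop",(226,150),.19),("wait",(222,240),.06),("gear",(290,245),.01)]: print(n,plane(S,p[0]*.64,p[1]*.64,z).round(3))
E
```

```text
12.25 [ 0.7045 -0.0844  0.1441] [-0.085  0.996  0.     0.001] [-0.41  0.3  -0.68]
tcp in fixture [ 0.1659 -0.04  ]
force fixt [-0.35  0.36]
[126, 10, 18, 25, 302] [133.8, 22.1] [ 0.0007 -0.154 ]
[475, 19, 37, 22, 543] [493.4, 29.3] [-0.0226  0.2147]
[247, 142, 26, 15, 310] [259.9, 149.1] [ 0.1234 -0.0391]
[335, 143, 26, 14, 276] [348.2, 149.5] [0.1225 0.0405]
[335, 148, 2, 6, 11] [335.5, 150.3] [0.1236 0.0285]
[-0.31  0.61  0.56  1.33 -0.32  1.29  2.  ]
jarbase [ 0.464 -0.557  0.02 ]
jartop [ 0.438 -0.583  0.19 ]
wait [ 0.581 -0.495  0.06 ]
gear [ 0.471 -0.389  0.01 ]
```

{"api": "step_arm", "payload": {"delta_pos": [[-0.463,-0.57,0],[-0.463,-0.57,0],[-0.463,-0.57,0],[-0.463,-0.57,0],[-0.463,-0.57,0],[-0.463,-0.57,0],[-0.463,-0.57,0],[-0.463,-0.57,0],[-0.463,-0.57,0],[-0.463,-0.57,0],[-0.463,-0.57,0],[-0.463,-0.57,0]], "turn": [-1,-1,-1,-1,-1,-1,-1,-1,-1,-1,-1,-1]}}

```text
time: 13.45
ee_pos: [0.5639, -0.2552, 0.1412]
eef_rot: [0.595, 0.804, -0.0, -0.001]
ft_force: [1.0, -0.5, -0.5]
width: 0.0005
grip_force: 0.0
```

{"api": "step_arm", "payload": {"delta_pos": [[0,0,0],[0,0,0],[0,0,0],[0,0,0]], "turn": [-1,-0.1,0,0]}}

```text
time: 13.85
ee_pos: [0.5654, -0.2547, 0.142]
eef_rot: [0.643, 0.766, -0.0, -0.0]
ft_force: [0.1, -0.6, 0.1]
width: 0.0005
grip_force: 0.0
```

```bash
python3 look.py w11
```

```text
13.9 [ 0.5655 -0.2548  0.1422] [ 0.643  0.765 -0.    -0.   ] [-0.19  0.22 -0.12]
tcp in fixture [-1.000e-04 -1.843e-01]
force fixt [-0.15  0.25]
[387, 34, 19, 25, 309] [396.8, 45.9] [ 0.1238 -0.0396]
[247, 159, 27, 16, 324] [260.1, 166.2] [ 0.0005 -0.1542]
```

{"api": "step_arm", "payload": {"delta_pos": [[0,0,-0.86],[0,0,-0.86],[0,0,-0.86],[0,0,-0.86],[0,0,-0.86],[0,0,0],[0,0,0]], "turn": [0,0,0,0,0,0,0]}}

```text
time: 14.6
ee_pos: [0.5654, -0.2554, 0.0355]
eef_rot: [0.644, 0.765, -0.0, -0.0]
ft_force: [1.1, -0.6, 0.9]
width: 0.0004
grip_force: 0.0
```

{"api": "step_arm", "payload": {"delta_pos": [[-0.02,0.118,0],[-0.02,0.118,0],[-0.02,0.118,0],[-0.02,0.118,0],[-0.02,0.118,0],[-0.02,0.118,0],[-0.02,0.118,0],[0,0,0],[0,0,0]], "turn": [0,0,0,0,0,0,0,0,0]}}

```text
time: 15.5
ee_pos: [0.5617, -0.2344, 0.0349]
eef_rot: [0.645, 0.765, 0.0, -0.0]
ft_force: [-0.0, -0.7, 0.2]
width: 0.0004
grip_force: 0.0
```

```bash
python3 look.py w12 160 0 200 150
```

```text
15.55 [ 0.5616 -0.2344  0.0348] [ 0.645  0.765  0.    -0.   ] [-0.09 -0.63 -0.2 ]
tcp in fixture [-0.0004 -0.1635]
force fixt [-0.2  -0.61]
[452, 30, 34, 41, 810] [470.0, 50.4] [ 0.1231 -0.04  ]
[237, 209, 47, 35, 980] [260.0, 226.2] [ 1.000e-04 -1.455e-01]
```

View pics/w12.png

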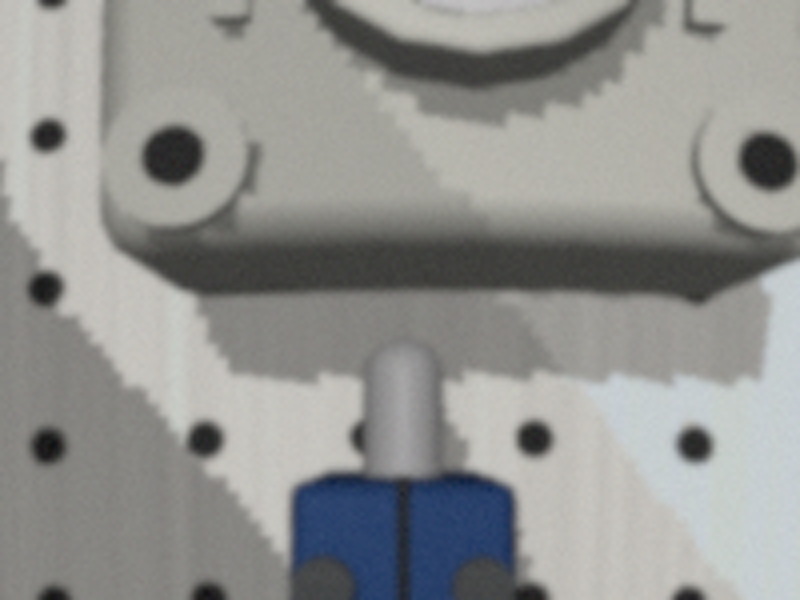

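The end rod tip (402,340) is about 8 mm short of the end face.

{"api": "step_arm", "payload": {"delta_pos": [[-0.013,0.08,0],[-0.013,0.08,0],[-0.013,0.08,0],[0,0,0]], "turn": [0,0,0,0]}}

```text
time: 15.95
ee_pos: [0.5606, -0.2284, 0.0349]
eef_rot: [0.645, 0.765, -0.0, -0.0]
ft_force: [-0.2, -1.4, -0.2]
width: 0.0003
grip_force: 0.2
```

```bash
python3 look.py w13 200 20 120 90
```

```text
16.0 [ 0.5608 -0.2284  0.035 ] [ 0.645  0.765  0.    -0.   ] [-0.91 -0.71 -0.82]
tcp in fixture [-0.0002 -0.1574]
force fixt [-1.02 -0.55]
[452, 39, 34, 42, 823] [470.3, 60.1] [ 0.1231 -0.04  ]
[237, 210, 47, 34, 994] [259.9, 226.2] [ 1.000e-04 -1.395e-01]
```

View pics/w13.png

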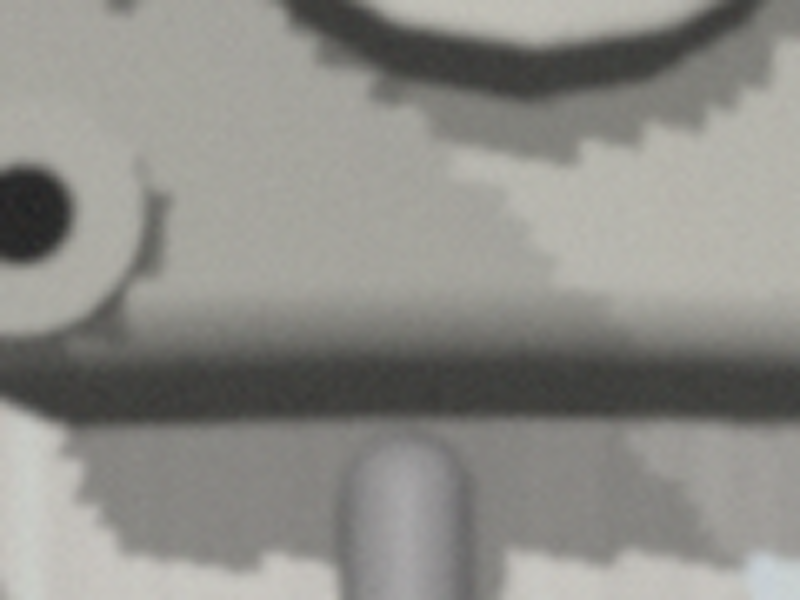

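The end tip (405,435) is about 1.6 mm from the lower edge line (415), so roughly 3.5 mm to contact. From here I rely on force and numeric checks.

{"api": "step_arm", "payload": {"delta_pos": [[-0.006,0.036,0],[-0.006,0.036,0],[0,0,0]], "turn": [0,0,0]}}

```text
time: 16.3
ee_pos: [0.5605, -0.2269, 0.0351]
eef_rot: [0.645, 0.764, 0.0, 0.0]
ft_force: [-0.2, -1.3, -0.7]
width: 0.0008
grip_force: 0.7
```

{"api": "step_arm", "payload": {"delta_pos": [[-0.003,0.016,0],[0,0,0]], "turn": [0,0]}}

```text
time: 16.5
ee_pos: [0.5605, -0.2266, 0.0351]
eef_rot: [0.645, 0.764, 0.0, 0.0]
ft_force: [0.1, -2.3, -1.3]
width: 0.0007
grip_force: 0.9
```

{"api": "step_arm", "payload": {"delta_pos": [[-0.002,0.012,0],[0,0,0]], "turn": [0,0]}}

```text
time: 16.7
ee_pos: [0.5604, -0.2263, 0.0351]
eef_rot: [0.645, 0.764, 0.0, 0.0]
ft_force: [-0.0, -2.7, -1.2]
width: 0.0001
grip_force: 0.9
```

{"api": "step_arm", "payload": {"delta_pos": [[-0.002,0.012,0],[0,0,0]], "turn": [0,0]}}

```text
time: 16.9
ee_pos: [0.5604, -0.2259, 0.0351]
eef_rot: [0.645, 0.764, 0.0, 0.0]
ft_force: [-0.3, -1.9, -2.3]
width: 0.0003
grip_force: 0.9
```

{"api": "step_arm", "payload": {"delta_pos": [[-0.002,0.012,0],[0,0,0]], "turn": [0,0]}}

```text
time: 17.1
ee_pos: [0.5603, -0.2256, 0.0351]
eef_rot: [0.645, 0.764, 0.0, 0.0]
ft_force: [-0.7, -1.4, -0.4]
width: 0.0006
grip_force: 0.9
```

{"api": "step_arm", "payload": {"delta_pos": [[-0.002,0.012,0],[0,0,0]], "turn": [0,0]}}

```text
time: 17.3
ee_pos: [0.5603, -0.2253, 0.0351]
eef_rot: [0.645, 0.764, 0.0, -0.0]
ft_force: [0.1, -2.3, -1.1]
width: 0.0008
grip_force: 0.9
```

{"api": "step_arm", "payload": {"delta_pos": [[-0.002,0.01,0],[0,0,0]], "turn": [0,0]}}

```text
time: 17.5
ee_pos: [0.5603, -0.2251, 0.0351]
eef_rot: [0.645, 0.764, 0.0, 0.0]
ft_force: [0.1, -2.2, -2.0]
width: 0.0003
grip_force: 1.1
```

{"api": "step_arm", "payload": {"delta_pos": [[-0.002,0.01,0],[0,0,0]], "turn": [0,0]}}

```text
time: 17.7
ee_pos: [0.5602, -0.225, 0.0351]
eef_rot: [0.645, 0.764, -0.0, 0.0]
ft_force: [0.8, -4.0, -0.9]
width: 0.0004
grip_force: 1.5
```

{"api": "step_arm", "payload": {"delta_pos": [[-0.001,0.007,0],[0,0,0]], "turn": [0,0]}}

```text
time: 17.9
ee_pos: [0.5602, -0.2249, 0.0351]
eef_rot: [0.645, 0.764, -0.0, 0.0]
ft_force: [1.2, -4.2, -2.1]
width: -0.0001
grip_force: 2.0
```

```bash
python3 look.py w14
```

```text
17.95 [ 0.5602 -0.2249  0.0351] [ 0.645  0.764 -0.     0.   ] [ 1.21 -3.57 -2.93]
tcp in fixture [-0.0002 -0.1539]
force fixt [ 0.59 -3.72]
[452, 45, 34, 42, 818] [470.0, 65.4] [ 0.1231 -0.0398]
[237, 210, 47, 34, 990] [259.7, 226.2] [ 1.00e-04 -1.36e-01]
```

The end rod is touching. Retreating, opening the gripper and moving above the clamp handle.

{"api": "step_arm", "payload": {"delta_pos": [[0.07,-0.39,0],[0.1,-0.59,0],[0,0,0.95],[0,0,0.95],[0,0,0.95],[0,0,0.95],[0,0,0.95],[0,0,0.95],[0,0,0.95],[0,0,0.95],[0,0,0.95],[0,0,0]], "turn": [0,0,0,0,0,0,0,0,0,0,0,0]}}

```text
time: 19.15
ee_pos: [0.5655, -0.2501, 0.2521]
eef_rot: [0.645, 0.765, 0.001, 0.002]
ft_force: [-0.4, 0.7, -0.7]
width: 0.0001
grip_force: 0.0
```

{"api": "step_arm", "payload": {"delta_pos": [[-0.163,0.95,0],[-0.163,0.95,0],[-0.163,0.95,0],[-0.163,0.95,0],[-0.163,0.95,0],[-0.163,0.95,0],[-0.163,0.95,0],[-0.163,0.95,0],[-0.163,0.95,0],[-0.163,0.95,0],[-0.163,0.95,0],[-0.163,0.95,0]], "turn": [0,0,0,0,0,0,0,0,0,0,0,0], "grip": 0}}

```text
time: 20.35
ee_pos: [0.515, 0.0369, 0.2486]
eef_rot: [0.645, 0.765, 0.0, -0.0]
ft_force: [0.3, -0.4, 0.6]
width: 0.0845
grip_force: 0.0
```

{"api": "step_arm", "payload": {"delta_pos": [[-0.163,0.95,0],[-0.163,0.95,0],[-0.163,0.95,0],[0,0,0],[0,0,0]], "turn": [0,0,0,0,0]}}

```text
time: 20.85
ee_pos: [0.5031, 0.1071, 0.2486]
eef_rot: [0.644, 0.765, -0.0, -0.0]
ft_force: [0.7, -0.7, 0.3]
width: 0.0871
grip_force: 0.0
```

```bash
python3 look.py w15; python3 - <<'E'
from h import *
from bench import *
c=np.load("w15.npz");h=cv2.cvtColor(c["image"],cv2.COLOR_RGB2HSV);m=((h[...,0]<8)|(h[...,0]>172))&(h[...,1]>150)&(h[...,2]>60)
n,l,st,ce=cv2.connectedComponentsWithStats(m.astype(np.uint8));i=1+np.argmax(st[1:,4]);v,u=np.nonzero(l==i)
O=np.array([.5342,-.0732]);a=np.radians(9.8);R=np.array([[np.cos(a),-np.sin(a)],[np.sin(a),np.cos(a)]])
z=c["z_map"];print(st[i])
for y in np.linspace(v.min()+2,v.max()-2,5).astype(int):
    k=v==y;uu=u[k].mean();zm=np.median(z[y,u[k]])
    o,d=ray(c,uu,y,True);ax=-c["view"][2,:3];p=o+d*zm/(d@ax);q=R.T@(p[:2]-O);print(y,round(uu,1),q.round(4),p[2].round(4))
print(read_state()["joint_positions"].round(2))
E
```

```text
20.9 [0.5033 0.1063 0.2487] [ 0.645  0.764 -0.    -0.   ] [-0.48 -0.22 -0.27]
tcp in fixture [1.000e-04 1.821e-01]
force fixt [-0.51 -0.14]
[254, 163, 14, 59, 731] [260.5, 190.9] [0.0014 0.1605]
[334, 306, 8, 6, 32] [337.4, 308.2] [ 0.1212 -0.0284]
[254 163  14  59 731]
165 260.0 [0.0007 0.2084] 0.1271
178 260.5 [0.0012 0.1951] 0.1262
192 260.5 [0.0012 0.179 ] 0.1198
205 260.5 [0.0013 0.1629] 0.1135
219 260.5 [0.0013 0.1443] 0.1062
[-1.2   0.07  0.96  1.75 -0.06  1.35 -0.06]
```

{"api": "step_arm", "payload": {"delta_pos": [[0,0,-0.88],[0,0,-0.88],[0,0,-0.88],[0,0,-0.88],[0,0,-0.88],[0,0,-0.88],[0,0,-0.88],[0,0,0],[0,0,0]], "turn": [0,0,0,0,0,0,0,0,0]}}

```text
time: 21.8
ee_pos: [0.5036, 0.106, 0.0953]
eef_rot: [0.645, 0.764, -0.0, 0.0]
ft_force: [0.4, 0.8, 1.6]
width: 0.0872
grip_force: 0.0
```

{"api": "step_arm", "payload": {"delta_pos": [[0,0,0],[0,0,0],[0,0,0],[0,0,0],[0,0,0],[0,0,0],[0,0,0],[0,0,0]], "turn": [0,0,0,0,0,0,0,0], "grip": 1, "newtons": 15}}

```text
time: 22.6
ee_pos: [0.5033, 0.1071, 0.0948]
eef_rot: [0.645, 0.764, -0.0, 0.0]
ft_force: [-0.8, 0.0, -0.1]
width: 0.0309
grip_force: 0.0
```

```bash
python3 look.py w16; python3 - <<'E'
import numpy as np
a=np.radians(9.8);y=np.array([-np.sin(a),np.cos(a)])
t0=np.radians(21.2);r=.075
t=t0+np.linspace(0,1.20,13);Y=r*np.cos(t);Z=r*np.sin(t)
for dy,dz in zip(np.diff(Y),np.diff(Z)): print(np.round([dy*y[0]/.025,dy*y[1]/.025,dz/.025],3).tolist())
E
```

```text
22.65 [0.5033 0.1071 0.0948] [0.645 0.764 0.    0.   ] [ 0.07 -0.12  0.63]
tcp in fixture [0.0002 0.1829]
force fixt [ 0.04 -0.13]
[246, 216, 31, 49, 1258] [261.1, 240.3] [0.0016 0.1643]
[249, 290, 24, 19, 369] [260.7, 297.8] [0.0014 0.1096]
[0.021, -0.12, 0.274]
[0.025, -0.147, 0.26]
[0.03, -0.172, 0.244]
[0.034, -0.195, 0.225]
[0.037, -0.216, 0.205]
[0.041, -0.235, 0.182]
[0.043, -0.252, 0.157]
[0.046, -0.266, 0.131]
[0.048, -0.278, 0.103]
[0.049, -0.286, 0.074]
[0.05, -0.292, 0.045]
[0.051, -0.295, 0.015]
```

{"api": "step_arm", "payload": {"delta_pos": [[0,0,0],[0,0,0],[0,0,0],[0,0,0]], "turn": [0,0,0,0]}}

```text
time: 23.05
ee_pos: [0.5043, 0.1072, 0.0951]
eef_rot: [0.645, 0.764, 0.001, 0.001]
ft_force: [5.5, 0.7, -2.7]
width: 0.0153
grip_force: 15.0
```

{"api": "step_arm", "payload": {"delta_pos": [[0.01,-0.06,0.137],[0.011,-0.06,0.137],[0.012,-0.073,0.13],[0.013,-0.074,0.13],[0.015,-0.086,0.122],[0.015,-0.086,0.122],[0.017,-0.097,0.113],[0.017,-0.098,0.112],[0.018,-0.108,0.103],[0.019,-0.108,0.102],[0.02,-0.117,0.091],[0.021,-0.118,0.091]], "turn": [0,0,0,0,0,0,0,0,0,0,0,0]}}

```text
time: 24.25
ee_pos: [0.5086, 0.0812, 0.1297]
eef_rot: [0.644, 0.765, 0.001, 0.0]
ft_force: [5.8, 5.0, -6.5]
width: 0.0157
grip_force: 15.0
```

```bash
python3 look.py w17
```

```text
24.3 [0.5088 0.0806 0.1301] [0.645 0.765 0.001 0.   ] [ 4.01  4.05 -2.73]
tcp in fixture [0.0011 0.1559]
force fixt [4.64 3.31]
[244, 233, 33, 31, 858] [259.6, 248.7] [0.0015 0.113 ]
```

{"api": "step_arm", "payload": {"delta_pos": [[0.022,-0.126,0.079],[0.021,-0.126,0.078],[0.023,-0.133,0.066],[0.023,-0.133,0.065],[0.024,-0.139,0.052],[0.024,-0.139,0.051],[0.024,-0.143,0.037],[0.025,-0.143,0.037],[0.025,-0.146,0.023],[0.025,-0.146,0.022],[0.025,-0.147,0.008],[0,0,0]], "turn": [0,0,0,0,0,0,0,0,0,0,0,0]}}

```text
time: 25.5
ee_pos: [0.5151, 0.0434, 0.1433]
eef_rot: [0.644, 0.765, 0.001, -0.0]
ft_force: [-0.5, 4.6, 5.6]
width: 0.0157
grip_force: 15.0
```

```bash
python3 look.py w18
```

```text
25.55 [0.5152 0.0434 0.1433] [ 0.644  0.765  0.001 -0.   ] [-0.31  5.21  7.34]
tcp in fixture [0.0011 0.1181]
force fixt [0.58 5.18]
[243, 220, 33, 45, 1110] [259.2, 244.8] [0.0011 0.0722]
```

{"api": "step_arm", "payload": {"delta_pos": [[0.01,-0.06,0],[0.01,-0.06,0],[0.01,-0.06,0],[0,0,0]], "turn": [0,0,0,0], "newtons": 25}}

```text
time: 25.95
ee_pos: [0.5158, 0.0398, 0.1435]
eef_rot: [0.644, 0.765, 0.002, -0.001]
ft_force: [-2.4, 6.4, 9.8]
width: 0.0154
grip_force: 25.0
```

```bash
python3 look.py w19
```

```text
26.0 [0.5158 0.0398 0.1435] [ 0.644  0.765  0.002 -0.001] [-2.25  7.31  9.61]
tcp in fixture [0.0011 0.1145]
force fixt [-0.98  7.58]
[243, 217, 33, 48, 1180] [259.1, 243.3] [0.0011 0.0702]
```

{"api": "step_arm", "payload": {"delta_pos": [[0.007,-0.04,0.02],[0.007,-0.04,0.02],[0.007,-0.04,0],[0,0,0]], "turn": [0,0,0,0]}}

```text
time: 26.4
ee_pos: [0.5162, 0.0368, 0.1438]
eef_rot: [0.644, 0.765, 0.001, -0.001]
ft_force: [2.0, 7.9, 1.3]
width: 0.0156
grip_force: 25.0
```

```bash
python3 look.py w20
```

```text
26.45 [0.5162 0.0368 0.1439] [ 0.644  0.765  0.001 -0.001] [2.82 6.97 0.3 ]
tcp in fixture [0.001  0.1115]
force fixt [3.97 6.39]
[244, 214, 32, 51, 1254] [259.3, 241.9] [0.0012 0.0684]
```

{"api": "step_arm", "payload": {"delta_pos": [[0.007,-0.04,0],[0,0,0]], "turn": [0,0]}}

```text
time: 26.65
ee_pos: [0.5164, 0.0359, 0.1439]
eef_rot: [0.644, 0.765, 0.002, -0.001]
ft_force: [0.4, 7.2, 1.7]
width: 0.0152
grip_force: 25.0
```

{"api": "step_arm", "payload": {"delta_pos": [[0.007,-0.04,0],[0,0,0]], "turn": [0,0]}}

```text
time: 26.85
ee_pos: [0.5165, 0.0349, 0.1439]
eef_rot: [0.644, 0.765, 0.001, -0.001]
ft_force: [0.6, 7.8, 2.5]
width: 0.0151
grip_force: 25.0
```

{"api": "step_arm", "payload": {"delta_pos": [[0.007,-0.04,0],[0,0,0]], "turn": [0,0]}}

```text
time: 27.05
ee_pos: [0.5167, 0.0338, 0.1439]
eef_rot: [0.644, 0.765, 0.001, -0.001]
ft_force: [0.8, 7.2, 1.4]
width: 0.0154
grip_force: 25.0
```

{"api": "step_arm", "payload": {"delta_pos": [[0.007,-0.04,0],[0,0,0]], "turn": [0,0]}}

```text
time: 27.25
ee_pos: [0.5169, 0.0329, 0.1439]
eef_rot: [0.644, 0.765, 0.002, -0.001]
ft_force: [1.0, 6.8, 2.5]
width: 0.0155
grip_force: 25.0
```

```bash
cat > han.py <<'E'
from bench import *
from h import *
O=np.array([.5342,-.0732]);a=np.radians(9.8);R=np.array([[np.cos(a),-np.sin(a)],[np.sin(a),np.cos(a)]])
S=camera("scene");D=camera("side");np.savez("S.npz",**S);np.savez("D.npz",**D)
# red blobs near the fixture in each view, with the predicted pixels of an upright handle
for n,c in(("scene",S),("side",D)):
    f=lambda y,z:proj(c,np.r_[R@[0,y]+O,z]).round(1)
    print(n,"tip up",f(.112,.191),"grip foot",f(.112,.121),"1.1rad tip",f(.1225,.1905));h=proj(c,np.r_[O,.06])
    print([b for b in red(c["image"]) if abs(np.array(b[1])-h).max()<75])
E
python3 han.py; python3 look.py w21
```

```text
scene tip up [275.8 183. ] grip foot [274.8 196.9] 1.1rad tip [279.  184.2]
[([206, 183, 5, 6, 19], [207.9, 185.4]), ([213, 219, 7, 7, 38], [216.2, 222.1]), ([235, 228, 7, 7, 34], [238.5, 230.7]), ([176, 260, 14, 8, 36], [182.3, 263.8]), ([182, 266, 17, 14, 53], [190.8, 270.8])]
side tip up [239.6 168.3] grip foot [239.7 184.4] 1.1rad tip [237.4 167.5]
[([238, 182, 4, 3, 8], [239.5, 182.9]), ([273, 192, 3, 4, 6], [274.0, 193.3]), ([289, 198, 4, 5, 10], [290.6, 199.7]), ([292, 223, 4, 5, 17], [293.4, 225.1])]
27.4 [0.5169 0.0329 0.1439] [ 0.644  0.765  0.001 -0.001] [1.99 7.49 2.44]
tcp in fixture [0.001  0.1075]
force fixt [3.24 7.04]
[244, 211, 32, 54, 1339] [259.2, 240.3] [0.0011 0.0661]
```

```bash
cat > ax.py <<'E'
import sys
from h import *
O=np.array([.5342,-.0732]);a=np.radians(9.8);R=np.array([[np.cos(a),-np.sin(a)],[np.sin(a),np.cos(a)]])
for n in sys.argv[1:]:
    c=np.load(n+".npz");h=cv2.cvtColor(c["image"],cv2.COLOR_RGB2HSV);m=((h[...,0]<8)|(h[...,0]>172))&(h[...,1]>150)&(h[...,2]>60)
    q,l,st,ce=cv2.connectedComponentsWithStats(m.astype(np.uint8));i=1+np.argmax(st[1:,4]);v,u=np.nonzero(l==i);ax=-c["view"][2,:3];print(n)
    P=[]
    for y in range(v.min()+2,v.max()-1,4):
        uu=np.median(u[v==y]);zm=c["z_map"][y,int(uu)];o,d=ray(c,uu,y,True);p=o+d*zm/(d@ax);P.append([*(R.T@(p[:2]-O)),p[2]])
    print(np.array(P)[:,1:].round(4).tolist())
E
python3 ax.py w18 w20 w21
```

```text
w18
[[0.1272, 0.1296], [0.1291, 0.141], [0.1303, 0.1501], [0.1314, 0.1581], [0.1324, 0.1655], [0.1344, 0.1746], [0.135, 0.1802], [0.135, 0.1844], [0.1337, 0.1859], [0.1331, 0.1886], [0.1312, 0.1888]]
w20
[[0.1237, 0.1279], [0.1244, 0.1368], [0.125, 0.1447], [0.1257, 0.1525], [0.1259, 0.1586], [0.1265, 0.1652], [0.1267, 0.1705], [0.1278, 0.1776], [0.1283, 0.1829], [0.1279, 0.1862], [0.1268, 0.1879], [0.1249, 0.1882]]
w21
[[0.1214, 0.127], [0.1224, 0.1369], [0.1223, 0.1433], [0.1221, 0.1492], [0.1225, 0.1559], [0.1228, 0.1622], [0.1231, 0.168], [0.1225, 0.1716], [0.1234, 0.1779], [0.1236, 0.1827], [0.123, 0.1855], [0.1216, 0.1868], [0.1205, 0.1886]]
```

The handle follows the grip and is still about 2.3° short of upright. Continuing.

{"api": "step_arm", "payload": {"delta_pos": [[0.007,-0.04,0],[0.007,-0.04,0],[0,0,0]], "turn": [0,0,0]}}

```text
time: 27.7
ee_pos: [0.5173, 0.031, 0.1439]
eef_rot: [0.644, 0.765, 0.002, -0.001]
ft_force: [1.5, 7.9, 2.2]
width: 0.0152
grip_force: 25.0
```

{"api": "step_arm", "payload": {"delta_pos": [[0.007,-0.04,0],[0,0,0]], "turn": [0,0]}}

```text
time: 27.9
ee_pos: [0.5173, 0.0309, 0.1439]
eef_rot: [0.644, 0.765, 0.002, -0.001]
ft_force: [0.2, 11.1, 3.6]
width: 0.0155
grip_force: 25.0
```

```bash
python3 look.py w22; python3 ax.py w22
```

```text
27.95 [0.5173 0.0309 0.1439] [ 0.644  0.765  0.002 -0.001] [-0.87 10.62  3.33]
tcp in fixture [0.001  0.1054]
force fixt [ 0.95 10.62]
[244, 209, 32, 56, 1381] [259.2, 239.5] [0.0011 0.065 ]
w22
[[0.1214, 0.1288], [0.1208, 0.1346], [0.1209, 0.1416], [0.1208, 0.1479], [0.121, 0.1545], [0.1212, 0.1605], [0.121, 0.1654], [0.1211, 0.1706], [0.1219, 0.1769], [0.1214, 0.1803], [0.1205, 0.1827], [0.1206, 0.1869], [0.1192, 0.1881]]
```

The stop is reached. One more push to seat it.

{"api": "step_arm", "payload": {"delta_pos": [[0.007,-0.04,0],[0,0,0]], "turn": [0,0]}}

```text
time: 28.15
ee_pos: [0.5173, 0.0308, 0.1439]
eef_rot: [0.643, 0.766, 0.002, -0.002]
ft_force: [-1.5, 14.6, 4.1]
width: 0.0152
grip_force: 25.0
```

{"api": "step_arm", "payload": {"delta_pos": [[0.007,-0.04,0],[0,0,0],[0,0,0]], "turn": [0,0,0]}}

```text
time: 28.45
ee_pos: [0.5173, 0.0307, 0.1439]
eef_rot: [0.643, 0.766, 0.002, -0.002]
ft_force: [-2.5, 17.3, 4.8]
width: 0.0154
grip_force: 25.0
```

{"api": "step_arm", "payload": {"delta_pos": [[0,0,0],[0,0,0],[0,0,0],[0,0,0],[0,0,0],[0,0,0],[0,0,0],[0,0,0]], "turn": [0,0,0,0,0,0,0,0], "grip": 0}}

```text
time: 29.25
ee_pos: [0.5174, 0.0253, 0.1435]
eef_rot: [0.645, 0.764, 0.0, 0.0]
ft_force: [0.7, 0.6, 0.3]
width: 0.0711
grip_force: 0.0
```

{"api": "step_arm", "payload": {"delta_pos": [[0,0,0.5],[0,0,1],[0,0,1],[0,0,1],[0,0,1],[0,0,1],[0,0,0.5],[0.19,-1,0],[0.19,-1,0],[0.19,-1,0],[0.19,-1,0],[0,0,0]], "turn": [0,0,0,0,0,0,0,0,0,0,0,0]}}

```text
time: 30.45
ee_pos: [0.5361, -0.0786, 0.2937]
eef_rot: [0.647, 0.763, -0.001, 0.001]
ft_force: [-0.0, -0.3, -0.0]
width: 0.0873
grip_force: 0.0
```

{"api": "step_arm", "payload": {"delta_pos": [[0,0,0],[0,0,0],[0,0,0]], "turn": [0,0,0]}}

```text
time: 30.75
ee_pos: [0.5364, -0.0734, 0.2935]
eef_rot: [0.644, 0.765, 0.0, -0.0]
ft_force: [0.4, 0.1, 0.3]
width: 0.0869
grip_force: 0.0
```

```bash
python3 look.py w23; python3 ax.py w23; python3 han.py; python3 - <<'E'
from h import *
# did the housing or anything else move? compare the two fixed views before / after
for n,a in(("scene","S"),("side","D")):
    A=np.load(n+"0.npz")["image"].astype(int);B=np.load(a+".npz")["image"].astype(int)
    m=(cv2.GaussianBlur(np.abs(A-B).max(2).astype(np.uint8),(5,5),0)>30).astype(np.uint8)
    q,l,st,ce=cv2.connectedComponentsWithStats(m);print(n,[s.tolist() for s in st[1:] if s[4]>25])
E
```

```text
30.8 [ 0.5364 -0.0735  0.2935] [ 0.644  0.765  0.    -0.   ] [ 0.51 -0.04  0.4 ]
tcp in fixture [ 0.0021 -0.0007]
force fixt [ 0.5  -0.12]
[251, 65, 15, 19, 214] [258.0, 73.4] [0.0004 0.1281]
[341, 131, 9, 16, 117] [345.3, 138.8] [0.1227 0.0406]
[338, 186, 9, 15, 107] [342.4, 192.9] [ 0.1234 -0.0384]
[251, 249, 15, 10, 102] [258.0, 254.1] [ 1.000e-04 -1.362e-01]
w23
[[0.1168, 0.1903], [0.113, 0.1915], [0.1095, 0.1904], [0.1063, 0.186]]
scene tip up [275.8 183. ] grip foot [274.8 196.9] 1.1rad tip [279.  184.2]
[([206, 183, 5, 7, 20], [208.0, 185.6]), ([274, 182, 5, 17, 68], [275.6, 189.1]), ([213, 219, 7, 7, 37], [216.2, 222.0]), ([236, 228, 7, 6, 33], [238.6, 230.6]), ([176, 260, 24, 16, 82], [186.9, 267.5])]
side tip up [239.6 168.3] grip foot [239.7 184.4] 1.1rad tip [237.4 167.5]
[([239, 169, 3, 16, 40], [239.8, 177.1]), ([272, 192, 4, 4, 8], [273.9, 193.1]), ([289, 198, 4, 5, 10], [290.6, 199.7]), ([292, 224, 4, 5, 16], [293.4, 225.6])]
scene [[168, 0, 161, 237, 10621], [346, 0, 21, 8, 109], [381, 0, 25, 16, 227], [424, 0, 88, 66, 2865], [344, 7, 17, 10, 107], [398, 8, 8, 7, 37]
[... 291 characters left out ...]
, 95, 10, 11, 73], [310, 111, 8, 6, 31], [474, 136, 38, 45, 1093], [294, 145, 176, 111, 4142], [248, 182, 57, 28, 501], [275, 217, 15, 13, 78], [230, 226, 14, 18, 129]]
side [[35, 0, 71, 81, 2522], [97, 6, 195, 152, 7284], [63, 108, 9, 16, 106], [112, 108, 7, 9, 32], [68, 124, 133, 140, 3847], [87, 156, 20, 16, 104], [82, 164, 13, 38, 194], [237, 167, 11, 25, 162], [221, 174, 15, 15, 97], [271, 189, 8, 8, 43], [75, 190, 8, 16, 79], [243, 191, 17, 15, 104], [287, 195, 10, 10, 60], [67, 196, 6, 19, 72], [85, 201, 25, 12, 106], [77, 211, 4, 15, 40], [289, 211, 44, 29, 764], [70, 219, 17, 36, 205], [266, 225, 21, 15, 173], [177, 235, 124, 54, 2025], [117, 295, 25, 8, 116], [155, 294, 14, 4, 41]]
```

```bash
python3 - <<'E'
from h import *
O=np.array([.5342,-.0732]);a=np.radians(9.8);R=np.array([[np.cos(a),-np.sin(a)],[np.sin(a),np.cos(a)]])
for n,b in(("scene","S"),("side","D")):
    A=np.load(n+"0.npz");B=np.load(b+".npz");g=lambda c:cv2.cvtColor(c["image"],cv2.COLOR_RGB2GRAY).astype(np.float32)
    for nm,(x,y,z) in dict(boss=(.007,-.035,.081),corner_b=(-.035,-.058,.067),corner_far_r=(.049,-.058,.06),plate_nr=(-.06,-.11,.015),block_end=(0,-.115,.063)).items():
        u,v=proj(A,np.r_[R@[x,y]+O,z]).astype(int);w=9;s=np.s_[v-w:v+w,u-w:u+w]
        print(n,nm,np.round(cv2.phaseCorrelate(g(A)[s],g(B)[s],cv2.createHanningWindow((2*w,2*w),cv2.CV_32F)),2))
E
```

```text
Traceback (most recent call last):
ValueError: setting an array element with a sequence. The requested array has an inhomogeneous shape after 1 dimensions. The detected shape was (2,) + inhomogeneous part.
```

```bash
python3 - <<'E'
from h import *
O=np.array([.5342,-.0732]);a=np.radians(9.8);R=np.array([[np.cos(a),-np.sin(a)],[np.sin(a),np.cos(a)]])
for n,b in(("scene","S"),("side","D")):
    A=np.load(n+"0.npz");B=np.load(b+".npz");g=lambda c:cv2.cvtColor(c["image"],cv2.COLOR_RGB2GRAY).astype(np.float32)
    for nm,(x,y,z) in dict(boss=(.007,-.035,.081),corner_b=(-.035,-.058,.067),corner_far_r=(.049,-.058,.06),plate_nr=(-.06,-.11,.015),block_end=(0,-.115,.063)).items():
        u,v=proj(A,np.r_[R@[x,y]+O,z]).astype(int);w=9;s=np.s_[v-w:v+w,u-w:u+w]
        d,q=cv2.phaseCorrelate(g(A)[s],g(B)[s],cv2.createHanningWindow((2*w,2*w),cv2.CV_32F));print(n,nm,np.round(d,2),round(q,2))
E
```

```text
scene boss [0.65 0.48] 0.81
scene corner_b [0.02 0.18] 0.93
scene corner_far_r [ 0.32 -0.21] 0.94
scene plate_nr [-0.1   0.12] 0.98
scene block_end [-0.47  0.35] 0.61
side boss [0.28 0.05] 0.91
side corner_b [-0.2  -0.47] 0.89
side corner_far_r [-0.17  0.43] 0.95
side plate_nr [0.06 0.3 ] 0.8
side block_end [-0.1  -0.21] 0.98
```

```bash
python3 -c "
from bench import *
print(close_job())"
```

```text
the job is handed in; nothing more can be done
None
```

I pushed all three rods in until the force showed contact (left far, right far, then end) and swung the clamp handle upright to its stop. Then I handed the job in. Rod contact was not re-probed after clamping, and my last image check for housing movement was too noisy to rule out a shift of a millimetre or so.

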